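# Pop the drip box and trap it

## Task

Press the latch pad beside the drip box all the way down, so that the spring pushes the box out of the end of the drying rack, and trap it with the other finger against its front face before it slides away: it must come out at least 15 mm, but never more than half its length. Push only, with the fingers - do not pinch, lift or tip the box, press gently, and leave the dishes, jar and bottles undisturbed. The program finishes while still holding: the finger stays against the front of the box and keeps it standing still there.

Things in the scene. Friction and masses are not known exactly. Their poses are not given: they have to be found in the camera images.
- rack: Black steel wire drying rack fixed on a teak board (500 x 260 mm, 16 mm thick). Origin: on the table below the middle of the latched drip box's front face. z up; -x is the way the box slides out. Board: x -120 to 380, y -130 to 130 mm. Wire floor starts at x = 85 mm, 104 mm above the table, dishes on it to 245 mm. At x under 80 mm all fixed parts but latch pad and box are below 40 mm.
- drip_box: Closed white plastic drip box, loose in its channel: 130 mm along x (slide direction), 90 along y, 50 high, 0.25 kg. Origin: centre of its underside, 28 mm above the table; axes as the rack's. Latched, it fills x = 0 to 130 mm in the rack's frame, rear half under the rack. Once freed, a damped spring plunger (about 4 N) pushes it out at 10 to 22 mm/s, 100 mm in all unless stopped.
- box_front (a point): Middle of the top edge of the drip box's front face, 78 mm above the table; its x in the rack's frame is 0 when latched and goes negative as the box comes out.
- channel_end (a point): Open end of the channel the box slides along: middle of its floor, 27.5 mm above the table, 112 mm out from the latched box front (x = -112 mm in the rack frame). Side lips at y = -49 and +49 mm reach 38 mm above the table.
- latch_pad (a point): Centre of the top of the latch's flat steel thumb pad beside the box's front end, at x = 2, y = -73 mm in the rack's frame. Pad 40 mm (x) by 30 mm (y), its top 62 mm above the table as latched, 50 mm pressed fully down. A tongue on it crosses the front of the box low down (under 40 mm) and drops into the channel floor with the pad.
- latch (a joint): Travel of the latch pad: 0 as latched, 0.012 m pressed fully down (the box is freed at about 0.009). Takes about 3 to 6 N, and it stays down where it is left.
- bowl: Glazed brown bowl, 116 mm wide, 55 mm high, standing on the rack; origin centre of underside. Not to be disturbed.
- cup: Pink plastic cup, 72 mm wide, 85 mm high, standing on the rack; origin centre of underside. Not to be disturbed.
- plate_a: Glass dessert plate, 136 mm across, on edge in a slot of the rack; origin at its lowest point. Not to be disturbed.
- plate_b: A second like glass dessert plate in the next slot; origin at its lowest point. Not to be disturbed.
- jar: Small glass jar with a steel cap, 48 mm wide, 65 mm high, standing on the board on the other side of the channel from the latch; origin centre of underside. Not to be disturbed.
- dish: Small white sauce dish, 60 mm wide, 18 mm high, on the board some 90 mm behind the latch pad; origin centre of underside. Not to be disturbed.
- sauce_bottle: Brown glass sauce bottle, 60 mm wide, 210 mm high, on the table to the right; origin centre of underside. Not to be disturbed.
- soap_bottle: White plastic bottle, 68 mm wide, 180 mm high, on the table to the right; origin centre of underside. Not to be disturbed.
Not all that is in view belongs to the job. What is shaped like the drip_box but green or yellow is not meant.

How it is judged:
By the outcome, as a careful person would: the job done as asked, in the order asked, and still so for the second after the job is handed in, while the arm keeps its last pose, push and grip.
It also fails if it takes over 40 s, if anything falls off the work surface, if the arm or the gripper's body presses on something with over 40 N, if the wrist force passes 120 N, or if a joint passes its speed limit or range.

## Robot

A 6-joint arm with a two-finger parallel gripper is mounted at the origin on the work surface. World frame = base frame: x ahead of the robot, y to its left, z up, the work surface at z = 0. Lengths are in m, angles in rad, forces in N, time in s.
With the tool pointing down it reaches from about 0.35 to 0.8 m from the base axis. Payload 7.3 kg.
Tool frame: the origin (TCP) lies between the finger pads; the fingertips stand 25 mm ahead of it and the grasp point (between the pads) lies 6 mm ahead of it (r.tip_extent is the distance from the TCP to the fingertips, in m); z points along the fingers, y is the line along which they close (so a half turn about z gives the same grasp; the last joint's range is limited). The gripper opens to 85 mm and grips with 20 to 120 N. Pads are 22 mm wide; open, the fingers measure 114 mm over their backs; the gripper's body (76 mm by 85 mm) begins 54 mm behind the grasp point. The pads swing forward as they close: fully open they stand 13 mm farther back than shut.
Start: joints at [-1.384, 0.342, 1.524, -0, 1.275, -0.146], TCP at [0.172, -0.496, 0.256] pointing down, gripper open.
Joint ranges: [-2.53, 2.53], [-0.77, 2.02], [0.04, 2.7], [-1, 4.14], [0.28, 2.66], [-3.11, 3.11]. Speed limits (rad/s): [2.57, 2.57, 3.14, 3.14, 3.14, 3.14].

## Interface

Orientations are given as a unit quaternion [x, y, z, w].
In Python, from workcell import r, command_gripper, optics gives the robot as it stands. The module is installed in compiled form; this text tells all that it offers. Calls block until the motion is done:
- r.reach(position, orientation): joint-space move of the TCP to a pose.
- r.move_straight(position, orientation=None, speed=0.15, max_force=None): straight line of the TCP; orientation=None keeps the orientation; speed is the mean speed in m/s. With max_force (N) it stops when the force on the tool has changed by that much, and returns True; else False.
- r.movej(angles): joint-space move.
- command_gripper(opening, force=None): finger opening in m; force is the grip in N (None keeps the last); returns when the fingers have stopped.
- r.hold(seconds).
- r.solve_ik(position, orientation): joint angles nearest the present ones, or None.
- r.read_state(): the state.
- optics.get_image(name): name is "side" or "top"; returns (picture, depth): 384x512x3 uint8, red, green, blue; 384x512 float32, m along the optical axis (not along the pixel's ray), 0 where there is no reading.
- optics.camera_model(name): a dict with "K" (3x3 intrinsics, pixels), "k1" (the pictures are not rectified: a ray, as slopes to the right and down, at radius r is drawn at 1 + k1 r^2 times it, then the intrinsics apply), "R" (3x3) and "t" (3): a world point X has camera coordinates R X + t. Camera axes: x right, y down, z forward; pixel columns grow to the right and rows downward; lengths in m; the calibration is good to about 2 mm. A picture is of the moment at which its call begins. camera_model takes no time and is no camera call.
A pose or a line that the arm cannot do raises r.PlanningError and nothing moves.
- r.finish_job(): hands the job in; it is judged then, once.
The state is a dict: "time_s": time; "joint_positions": joint angles; "dq": joint speeds; "tau": joint torques, N m; "eef_pos": TCP position; "eef_rot": TCP orientation; "contact_force": force on the tool from outside, world axes, zero at the start; "torque": the same for the moment, N m; "grip_width": finger opening in m; "grip_force": force on a finger pad.
Only numpy, scipy, OpenCV 4.12 (cv2) and the standard library are available. Lean on these libraries where they do the work, as an engineer would, in place of code of your own. Each camera call takes 0.05 s, during which the arm holds its last target. There are 200 camera calls.

## Working session

There is one attempt and no reset: what is moved stays moved. The work goes in short steps, each a Python script; the robot and the scene stay as the last script left them, time stands still between calls to the robot, and variables do not carry over. Pictures are saved under pics/ and viewed, at most 10 in all, crops included, and the job is handed in when it is done.

```bash
mkdir -p pics
cat > h.py <<'E'
import numpy as np, cv2
from workcell import r, command_gripper, optics
def snap(n,f):
    im,d=optics.get_image(n); cv2.imwrite(f'pics/{f}.png',im[:,:,::-1]); np.save(f'pics/{f}.npy',d); return im,d
def p2w(n,u,v,d):
    m=optics.camera_model(n);K=np.array(m['K']);k1=m['k1']
    xd=np.array([(u-K[0,2])/K[0,0],(v-K[1,2])/K[1,1]]);x=xd.copy()
    for _ in range(20): x=xd/(1+k1*(x@x))
    return np.array(m['R']).T@(np.array([x[0]*d,x[1]*d,d])-np.array(m['t']))
def pz(n,u,v,z):
    a=p2w(n,u,v,0.);b=p2w(n,u,v,1.);return a+(b-a)*(z-a[2])/(b[2]-a[2])
E
python3 - <<'E'
from h import *
snap('top','t1');snap('side','s1')
for n in('top','side'):
    m=optics.camera_model(n);print(n,-np.array(m['R']).T@np.array(m['t']),np.round(m['R'],2))
print(r.read_state()['eef_rot'],r.read_state()['time_s'],r.tip_extent)
E
```

```text
top [ 0.41281245 -0.05144697  1.11280087] [[-0.03 -1.    0.02]
 [-0.99  0.03 -0.14]
 [ 0.14 -0.03 -0.99]]
side [ 0.46925995 -0.91983213  1.11928221] [[ 0.99 -0.15 -0.01]
 [-0.12 -0.77 -0.63]
 [ 0.08  0.63 -0.77]]
[ 9.86187648e-01  1.65630460e-01 -2.62407901e-05 -6.88146452e-04] 0.1 0.025
```

View pics/t1.png

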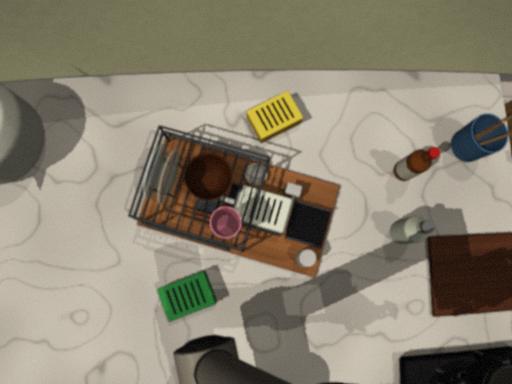

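View pics/s1.png

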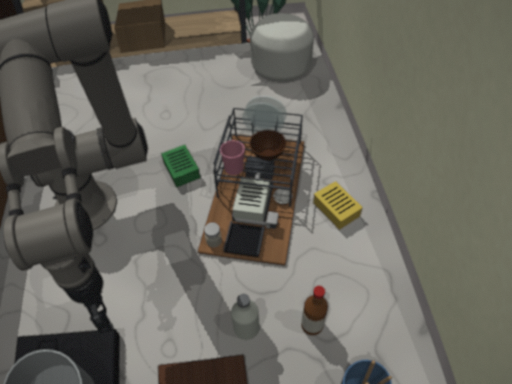

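Run:
```python
import cv2
a=cv2.imread('pics/t1.png')[145:285,200:350];cv2.imwrite('pics/t1c.png',cv2.resize(a,None,fx=4,fy=4,interpolation=cv2.INTER_CUBIC))
```

```text
(no output)
```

View pics/t1c.png

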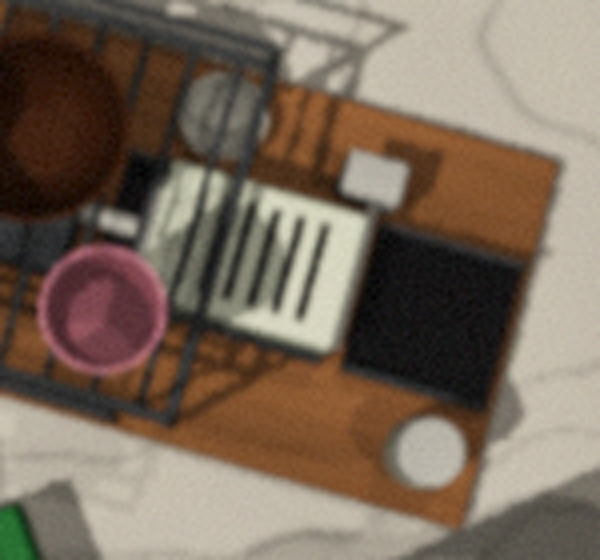

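Run:
```python
from h import *
P=lambda a,b,z:pz('top',200+(a-.0)/4,145+b/4,z)
f1,f2=P(371,213,.078),P(329,355,.078); pad=P(375,178,.062)
b1,b2=P(562,160,.016),P(463,526,.016); c1,c2=P(525,260,.028),P(478,408,.028)
jar=P(428,452,.065)
for n,v in dict(f1=f1,f2=f2,pad=pad,b1=b1,b2=b2,c1=c1,c2=c2,jar=jar).items():print(n,v.round(4))
print(np.linalg.norm(f1-f2),np.linalg.norm(b1-b2))
y=(b2-b1)[:2];y/=np.linalg.norm(y);x=np.array([y[1],-y[0]]);print('x',x,'y',y, 'boxy',(f2-f1)[:2]/np.linalg.norm((f2-f1)[:2]))
o1=(f1+f2)[:2]/2;o2=pad[:2]-2e-3*x+.073*y;o3=(b1+b2)[:2]/2+.12*x;print(o1,o2,o3)
for n,v in dict(jar=jar).items():print(n,(v[:2]-o3)@x,(v[:2]-o3)@y)
d=np.load('pics/t1.npy');
for a,b in((375,178),(340,290),(428,452)):
  u,v=200+a/4,145+b/4;print(p2w('top',u,v,float(d[int(v),int(u)])))
```

```text
f1 [ 0.5654 -0.171   0.078 ]
f2 [ 0.4761 -0.1409  0.078 ]
pad [ 0.5906 -0.1764  0.062 ]
b1 [ 0.6078 -0.3106  0.016 ]
b2 [ 0.3642 -0.231   0.016 ]
c1 [ 0.5385 -0.2787  0.028 ]
c2 [ 0.4413 -0.2423  0.028 ]
jar [ 0.4136 -0.2026  0.065 ]
0.09428451592298805 0.2562842530281913
x [0.3106931  0.95051028] y [-0.95051028  0.3106931 ] boxy [-0.94771484  0.31911846]
[ 0.5207277 -0.1559403] [ 0.52058738 -0.15560674] [ 0.52326976 -0.15674601]
jar -0.07770677207040806 0.08999449596601279
[ 0.59049459 -0.17631503  0.0625995 ]
[ 0.51701674 -0.14953274  0.07607263]
[ 0.4135754  -0.20055437  0.0794978 ]
```

```bash
cat >> h.py <<'E'
from scipy.spatial.transform import Rotation as Ro
O=np.array([.5214,-.156]);X=np.array([.3107,.9505]);X/=np.linalg.norm(X);Y=np.array([-X[1],X[0]])
W=lambda x,y,z:np.array([*(O+x*X+y*Y),z])
A=np.array([.002,-.073]);D=np.array([-.556,.831]);M=A+D*.04225
def quat(s):
    d=s*(D[0]*X+D[1]*Y);ty=np.array([*d,0]);ty/=np.linalg.norm(ty);tz=np.array([0,0,-1.]);return Ro.from_matrix(np.c_[np.cross(ty,tz),ty,tz]).as_quat()
E
python3 - <<'E'
from h import *
p=W(*M,.27)
c=[]
for s in(1,-1):
    q=r.solve_ik(p,quat(s));print(s,p,q)
    if q is not None:c.append((np.abs(np.array(q)-r.read_state()['joint_positions']).max(),s))
s=min(c)[1];print('use',s)
r.reach(p,quat(s));command_gripper(.07,20)
r.move_straight(W(*M,.125),speed=.1,max_force=8)
st=r.read_state();print(st['eef_pos'],st['grip_width'],st['contact_force'],st['time_s'])
snap('side','s2');snap('top','t2')
a=cv2.imread('pics/s2.png')[140:270,180:320];b=cv2.imread('pics/t2.png')[145:275,220:360]
cv2.imwrite('pics/c2.png',cv2.resize(np.hstack([a,b]),None,fx=2.85,fy=4,interpolation=cv2.INTER_CUBIC))
E
```

```text
1 [ 0.55073765 -0.18819994  0.27      ] [-4.60932555e-01  4.38179162e-01  1.33755282e+00 -4.44089210e-16
  1.36586067e+00  2.40692503e+00]
-1 [ 0.55073765 -0.18819994  0.27      ] [-4.60932555e-01  4.38179162e-01  1.33755282e+00 -4.44089210e-16
  1.36586067e+00 -7.34667626e-01]
use -1
[ 0.55107412 -0.18835937  0.12565854] 0.06997550175685842 [-0.3771218   0.36432467 -0.13397019] 3.7833
```

View pics/c2.png

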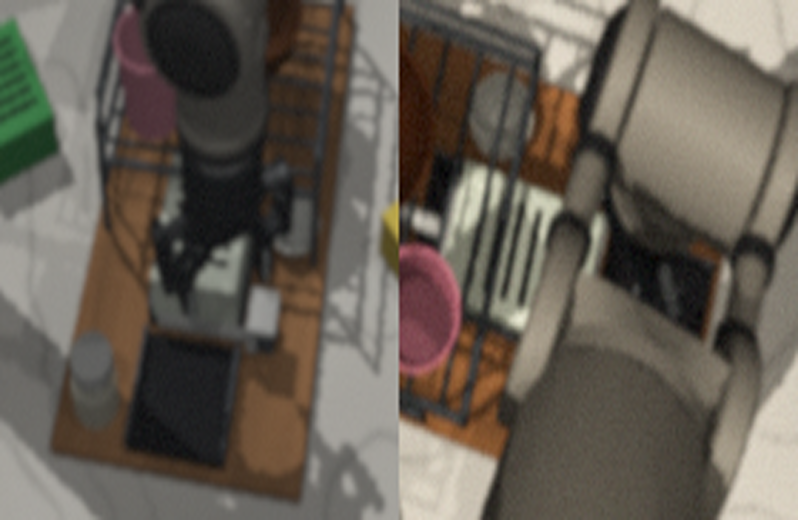

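Run:
```python
from h import *
m=optics.camera_model('side');R,t,K=map(np.array,(m['R'],m['t'],m['K']))
B=A+D*.0845
for n,p in dict(A=W(*A,.101),B=W(*B,.101),pad=W(.002,-.073,.062),front=W(0,0,.078),Aup=W(*A,.13),Bup=W(*B,.13)).items():
    c=R@p+t;u,v,_=K@np.array([*(c[:2]/c[2]*(1+m['k1']*(c[:2]@c[:2])/c[2]**2)),1]);print(n,u,v,'crop',(u-180)*2.85,(v-140)*4)
```

```text
A 272.7936508291981 208.9163705281014 crop 264.4619048632146 275.6654821124056
B 245.44715449196738 218.98785920025645 crop 186.52439030210704 315.9514368010258
pad 272.7505979152942 216.85721721049032 crop 264.3392040585884 307.4288688419613
front 247.86725956441393 210.93729445963038 crop 193.4216897585797 283.7491778385215
Aup 272.8263571735741 202.7561688653371 crop 264.5551179446861 251.02467546134835
Bup 244.97014813820488 212.91577264995914 crop 185.1649221938839 291.66309059983655
```

Run:
```python
from h import *
def pr(l):
    s=r.read_state();print(l,s['eef_pos'].round(4) if hasattr(s['eef_pos'],'round') else s['eef_pos'],np.round(s['contact_force'],1),round(s['time_s'],2))
print(r.move_straight(W(*M,.096),speed=.04,max_force=2.0));pr('near')
for i in range(16):
    z=r.read_state()['eef_pos'][2]
    h=r.move_straight(W(*M,.0935-.002*i),speed=.015,max_force=9);pr(h)
    if h or abs(r.read_state()['contact_force'][2])>10:break
for i in range(4): r.hold(.6);pr('hold')
snap('side','s3');snap('top','t3')
a=cv2.imread('pics/s3.png')[140:270,180:320];b=cv2.imread('pics/t3.png')[145:275,220:360]
cv2.imwrite('pics/c3.png',cv2.resize(np.hstack([a,b]),None,fx=2.85,fy=4,interpolation=cv2.INTER_CUBIC))
```

```text
False
near [ 0.5509 -0.1883  0.0961] [ 0.1 -0.9  0.3] 4.76
False [ 0.5507 -0.1882  0.0935] [-0.5  0.5 -0.9] 5.08
False [ 0.5507 -0.1882  0.0914] [0.5 0.6 0.1] 5.36
False [ 0.5507 -0.1882  0.0894] [ 0.3  0.1 -0.2] 5.64
False [ 0.5506 -0.1882  0.0874] [ 0.1  0.  -0. ] 5.92
False [ 0.5507 -0.1882  0.0854] [ 0.8  0.4 -0.8] 6.21
False [ 0.5507 -0.1882  0.0834] [0.2 0.2 0.1] 6.49
False [ 0.5507 -0.1882  0.0814] [ 0.6 -0.3  0.5] 6.78
False [ 0.5507 -0.1882  0.0794] [ 0.7  0.4 -0.3] 7.06
False [ 0.5508 -0.1882  0.0775] [ 0.1 -0.1 -0.1] 7.34
False [ 0.5508 -0.1882  0.0754] [-0.5 -0.   0.7] 7.62
False [ 0.5508 -0.1882  0.0733] [1.1 0.4 0.2] 7.91
False [ 0.5507 -0.1882  0.0713] [-0.3 -0.5 -0.3] 8.19
False [ 0.5506 -0.1881  0.0692] [-0.8  0.4 -0.7] 8.47
False [ 0.5507 -0.1882  0.0674] [ 0.8 -0.3  0.1] 8.76
True [ 0.5509 -0.1882  0.067 ] [-2.7  0.6  7.7] 8.97
hold [ 0.5509 -0.1882  0.067 ] [-3.2  1.7  7.6] 9.57
hold [ 0.5509 -0.1883  0.067 ] [-3.2  0.4  8.4] 10.17
hold [ 0.5509 -0.1883  0.067 ] [-3.6 -0.2  7.7] 10.77
hold [ 0.5509 -0.1883  0.067 ] [-3.2  0.5  7.8] 11.37
```

View pics/c3.png

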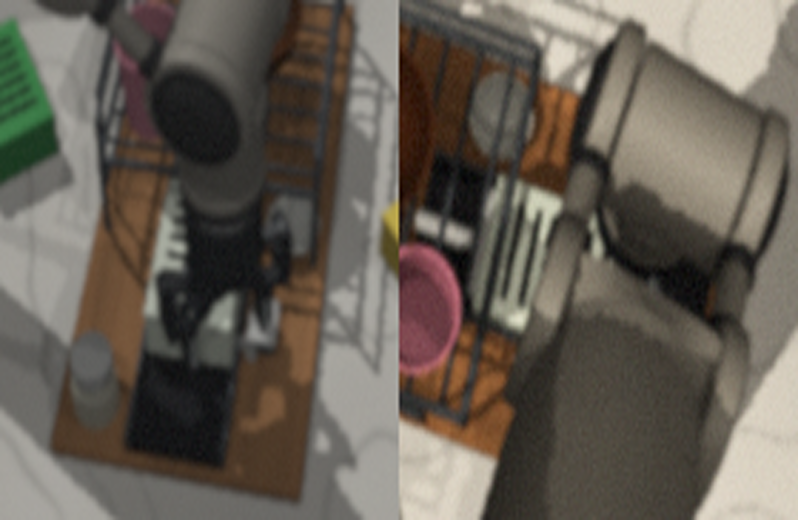

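Run:
```python
from h import *
for f,n in(('s1','side'),('s3','side')):
    d=np.load(f'pics/{f}.npy')
    # points on/near pad and box in rack frame
    P=np.array([p2w(n,u,v,float(d[v,u])) if d[v,u]>0 else [9,9,9] for v in range(195,245) for u in range(225,295)])
    q=P[:,:2]-O;x,y,z=q@X,q@Y,P[:,2]
    k=(abs(x-.002)<.016)&(abs(y+.073)<.012)&(z<.075)&(z>.02);print(f,'pad z',k.sum(),np.round(np.sort(z[k]),3))
    k=(abs(y)<.035)&(z>.045)&(z<.085)&(x<.05)&((abs(y-.03)<.012));print('box top/front min x',np.round(np.sort(x[k])[:12],3))
d=np.load('pics/t3.npy')
P=np.array([p2w('top',u,v,float(d[v,u])) for v in range(180,240) for u in range(230,300)]);q=P[:,:2]-O;x,y,z=q@X,q@Y,P[:,2]
k=(abs(y)<.03)&(abs(z-.078)<.006);print('rear',np.round(np.sort(x[k])[-15:],3))
a=cv2.imread('pics/s3.png')[190:250,225:300];cv2.imwrite('pics/c4.png',cv2.resize(a,None,fx=8,fy=8,interpolation=cv2.INTER_CUBIC))
```

```text
Traceback (most recent call last):
  File "h.py", line 6, in p2w
    m=optics.camera_model(n);K=np.array(m['K']);k1=m['k1']
ValueError: time passes only in moves, steps and waits
```

Too many camera_model calls; I'll cache it.

```bash
sed -i "s/    m=optics.camera_model(n);K=/    m=CM(n);K=/; s/^def p2w/import functools\nCM=functools.cache(optics.camera_model)\ndef p2w/" h.py
python3 - <<'E'
from h import *
for f,n in(('s1','side'),('s3','side')):
    d=np.load(f'pics/{f}.npy')
    P=np.array([p2w(n,u,v,float(d[v,u])) if d[v,u]>0 else [9,9,9] for v in range(195,245) for u in range(225,295)])
    q=P[:,:2]-O;x,y,z=q@X,q@Y,P[:,2]
    k=(abs(x-.002)<.016)&(abs(y+.073)<.012)&(z<.075)&(z>.02);print(f,'pad z',k.sum(),np.round(np.sort(z[k]),3))
    k=(z>.045)&(z<.085)&(x<.05)&((abs(y-.03)<.012));print('box top/front min x',np.round(np.sort(x[k])[:12],3))
d=np.load('pics/t3.npy')
P=np.array([p2w('top',u,v,float(d[v,u])) for v in range(180,240) for u in range(230,300)]);q=P[:,:2]-O;x,y,z=q@X,q@Y,P[:,2]
k=(abs(y)<.03)&(abs(z-.078)<.006);print('rear',np.round(np.sort(x[k])[-15:],3))
a=cv2.imread('pics/s3.png')[190:250,225:300];cv2.imwrite('pics/c4.png',cv2.resize(a,None,fx=8,fy=8,interpolation=cv2.INTER_CUBIC))
print(r.read_state()['eef_pos'],r.read_state()['time_s'],r.read_state()['contact_force'])
E
```

```text
s1 pad z 102 [0.021 0.022 0.022 0.022 0.024 0.024 0.024 0.025 0.026 0.026 0.028 0.028
 0.029 0.03  0.032 0.032 0.032 0.033 0.033 0.034 0.034 0.035 0.035 0.035
 0.037 0.038 0.039 0.04  0.057 0.057 0.057 0.058 0.059 0.059 0.059 0.059
 0.059 0.059 0.059 0.06  0.06  0.06  0.06  0.06  0.06  0.06  0.06  0.06
 0.06  0.06  0.06  0.06  0.061 0.061 0.061 0.061 0.061 0.061 0.061 0.061
 0.061 0.061 0.061 0.061 0.062 0.062 0.062 0.062 0.062 0.062 0.062 0.062
 0.062 0.062 0.062 0.062 0.062 0.062 0.062 0.062 0.062 0.062 0.062 0.062
 0.062 0.062 0.062 0.063 0.063 0.063 0.063 0.063 0.063 0.064 0.065 0.065
 0.065 0.065 0.065 0.066 0.066 0.066]
box top/front min x [-0.005 -0.004 -0.003 -0.003 -0.003 -0.002 -0.002 -0.002 -0.002 -0.002
 -0.002 -0.002]
s3 pad z 80 [0.021 0.021 0.022 0.022 0.024 0.025 0.025 0.025 0.027 0.031 0.032 0.044
 0.045 0.045 0.045 0.045 0.046 0.046 0.046 0.047 0.047 0.048 0.048 0.048
 0.048 0.048 0.048 0.048 0.048 0.048 0.048 0.048 0.048 0.048 0.049 0.049
 0.049 0.049 0.05  0.05  0.05  0.051 0.051 0.051 0.051 0.051 0.051 0.052
 0.053 0.053 0.054 0.054 0.056 0.058 0.058 0.058 0.059 0.06  0.061 0.061
 0.062 0.064 0.064 0.064 0.065 0.065 0.065 0.066 0.066 0.069 0.069 0.07
 0.071 0.071 0.071 0.072 0.072 0.072 0.074 0.074]
box top/front min x [-0.035 -0.034 -0.034 -0.034 -0.034 -0.034 -0.034 -0.033 -0.033 -0.033
 -0.033 -0.033]
rear [0.097 0.098 0.098 0.098 0.098 0.098 0.098 0.098 0.098 0.098 0.099 0.099
 0.099 0.099 0.099]
[ 0.55087744 -0.18833302  0.06700632] 11.4667 [-4.73432978  1.13148292  8.46907207]
```

View pics/c4.png

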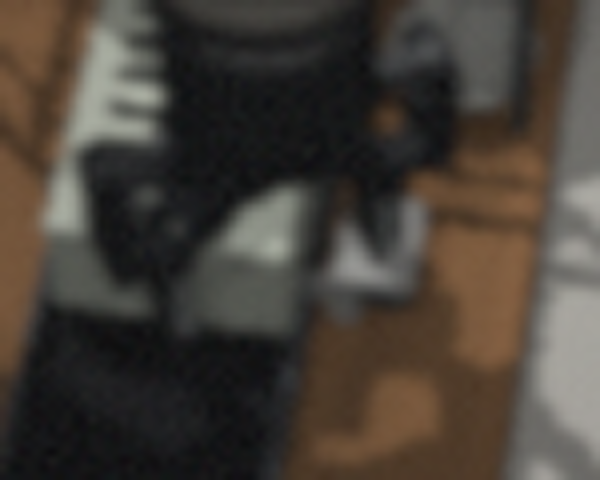

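Run:
```python
from h import *
print(r.finish_job())
```

```text
the job is handed in; nothing more can be done
None
```

I pressed the latch pad to its stop (it dropped about 12 mm). The drip box came out about 32 mm and stopped where the other finger was waiting against its front face. I handed the job in with the arm still holding; it gave no verdict, and I did not recheck the dishes, jar and bottles afterwards.

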